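# Seat a loose screw eye on the spool stand with a turning bar

## Task

The steel screw eye on the wooden spool stand has worked loose: take the yellow-handled turning bar from the blue tray, slide its steel rod through the eye's loop, and use the bar, not the gripper, to turn the eye clockwise (seen from above) until its collar is fully home on the wood and it will go no further, without forcing it past that. Then draw the bar out and lay it back flat in the tray, leaving the spools and other sewing things undisturbed.

Things in the scene. Friction and masses are not known exactly. Their poses are not given: they have to be found in the camera images.
- bar: turning bar: yellow square handle 70 x 20 x 20 mm with a straight round steel rod 8 mm in diameter standing 90 mm out of one end, round tip; 0.08 kg. Origin at the centre of the handle, on the rod's axis; +x points along the rod to the tip, 125 mm away (the balance point is about 25 mm along +x). It starts lying flat in the tray with its axis 10 mm above the tray's inner floor
- bar_tip (a point): tip of the rod, on its axis, 125 mm along +x from the bar's origin. Keep the force between rod and eye below 70 N (all their contacts together): the rod bears on the narrow loop as a couple, about 25 N of it while the eye turns freely, and the limit is met at a moment of about 0.4 N m about the eye; 0.22 N m already means that it is home
- tray: blue open tray, fixed, 250 x 140 mm outside, 16 mm high, walls and floor 5 mm thick; origin at the centre of its underside on the table, x along its length
- stand: wooden spool stand, fixed, 200 x 200 x 30 mm; origin at the centre of its underside. The screw eye stands on its top, 45 mm from its centre along its own -x (the robot's side). Two pegs (50 mm along its +x, 65 mm either way along y) each carry a loose spool 42 mm wide; all of that is below 95 mm above the table
- eye: steel screw eye, upright in the stand: collar 26 mm wide at the wood, 9 mm stem, oval loop. Turns about its vertical axis only and stays where left; turning takes a steady 0.15 N m. After 0.3 to 1.1 rad clockwise (seen from above) from the start, not known beforehand, the collar meets the wood and it goes solid. Origin on its axis at the collar's underside
- loop (a point): centre of the loop's opening (12 mm wide, 20 mm high, wire 7 mm thick), 50 mm above the collar's underside, about 80 mm above the table. x axis: level, through the hole, away from the robot, at the start -0.1 to 1.5 rad anticlockwise of straight ahead; z up. The rod swings about 0.65 rad either way in the hole before it bears on both sides and the eye turns with it
- collar (a point): centre of the collar's underside: 30 mm above the stand's underside when fully home, 0.24 to 0.88 mm more at the start (it sinks 0.8 mm per radian, too little to measure)
- spool_navy: thread spool, navy, 42 mm wide and 52 mm tall, on a peg of the stand; a bystander; origin at the centre of its underside
- spool_green: thread spool, green, 42 mm wide and 52 mm tall, on a peg of the stand; a bystander; origin at the centre of its underside
- spool_yellow: wooden spool of yellow thread, 52 mm wide and 55 mm tall, standing on the table; a bystander; origin at the centre of its underside
- spool_pink: wooden spool of pink thread, 44 mm wide and 50 mm tall, standing on the table; a bystander; origin at the centre of its underside
- pincushion: blue pincushion in a metal bowl 84 mm wide, pins up to 85 mm high; a bystander; origin at the centre of its underside
- scissors: closed steel scissors lying flat, about 180 mm long, 7 mm thick; origin at the pivot, blades to +x; a bystander
- tape: red round tape measure, 54 mm wide, 18 mm tall; a bystander; origin at the centre of its underside
- buttons: glass button jar, 66 mm wide, 80 mm tall; a bystander; origin at the centre of its underside
Not all that is in view belongs to the job. There is more than one size of the bar; the one meant has the size given above.

How it is judged (in metres and radians):
On the way, in this order (a step that is already met when the one before it is completed fails the run):
1. the bar's rod is through the eye's loop (y of loop in the frame of bar between -0.007 and 0.007 m and z of loop in the frame of bar between -0.011 and 0.011 m and x of loop in the frame of bar between 0.04 and 0.112 m), for 0.2 s.
2. the eye is turned home with the rod still through its loop (all of step 1 and z of collar in the frame of stand below 0.03005 m), for 0.2 s.
At the end, for the whole second after the job is handed in: the screw eye's collar is down on the wood (within 0.05 mm, that is the last 0.06 rad of its turn), and the whole bar lies flat and at rest on the tray's floor, between its walls (z of collar in the frame of stand below 0.03005 m and x of bar in the frame of tray between -0.12 and 0.12 m and y of bar in the frame of tray between -0.065 and 0.065 m and x of bar_tip in the frame of tray between -0.122 and 0.122 m and y of bar_tip in the frame of tray between -0.067 and 0.067 m and z of bar in the frame of tray between 0.01 and 0.02 m and z of bar_tip in the frame of tray between 0.006 and 0.02 m and linear speed of bar below 0.01 m/s); the robot touches nothing.
It fails at once if the rod forces the eye: more than 70 N between bar and eye (contact force between bar and eye above 70 N).
It fails at once if the gripper or arm touches the screw eye (contact force between any of the fingers, the arm and eye above 0.5 N).
It fails at once if a spool or another sewing thing is disturbed (moved more than 15 mm) (distance of any of spool_navy, spool_green, spool_yellow, spool_pink, pincushion, scissors, tape, buttons from where it was at the start of the episode above 0.015 m).
It also fails if it takes over 72 s, if anything falls off the work surface, if the arm or the gripper's body presses on something with over 40 N, if the wrist force passes 120 N, or if a joint passes its speed limit or range.

## Robot

A 6-joint arm with a two-finger parallel gripper is mounted at the origin on the work surface. World frame = base frame: x ahead of the robot, y to its left, z up, the work surface at z = 0. Lengths are in mm, angles in rad, forces in N, time in s.
With the tool pointing down it reaches from about 400 to 925 mm from the base axis. Payload 12.5 kg.
Tool frame: the origin (TCP) lies midway between the tips of the shut fingers; the grasp point (between the pads) lies 19 mm behind it (env.pinch_z is the z of the grasp point in the tool frame, in mm); z points along the fingers, y is the line along which they close (so a half turn about z gives the same grasp; the last joint's range is limited). The gripper opens to 95 mm and grips with 3 to 60 N. Pads are 20 mm wide; open, the fingers measure 119 mm over their backs; the gripper's body (75 mm by 180 mm) begins 59 mm behind the grasp point.
Start: joints at [1.22, 0.491, 1.559, -0, 1.092, -0.106], TCP at [151.459, 606.39, 194.261] pointing down, gripper open.
Joint ranges: [-3.1, 3.1], [-0.84, 2.19], [0.05, 2.79], [-1.13, 4.28], [0.06, 2.93], [-2.69, 2.69]. Speed limits (rad/s): [2.22, 2.22, 2.79, 3.14, 3.14, 3.14].

## Interface

Orientations are given as [roll, pitch, yaw] about the fixed x, y, z axes, in that order (R = Rz(yaw) Ry(pitch) Rx(roll)).
In Python, from cell import env, eyes gives the robot as it stands.
- The arm moves only by the shell command python3 -m inch 'ROWS'. ROWS is JSON, a list of rows, each a list of 3 entries, a list of its own where there are three numbers: the shift along the tool's x, y, z in units of 60 mm (1.0 is 60 mm), then the turn about the tool's z in units of 5 degrees (1.0 is 5 degrees), then the closure, from -1 (fully open) to 1 (shut). In form: [[[tx, ty, tz], turn, claw], ...]. A call has exactly 10 rows; each row shifts and turns the commanded pose from where the row before left it, along the tool's axes as they then stand; what a row does not reach is not made up. A row lasts 1/8 s, in which the tool goes at most 62.5 mm and 10.7 degrees, less where a joint would pass 70% of its speed; a pose out of reach is approached as far as the arm can. A call is refused whole if a number of a shift passes 1 or a number of a turn 1, either way. A call with a gripper value outside its range is refused whole. The fingers move at their own pace and stop on an object; the grip force is fixed at half the most. Time passes only in rows, so rows that do not move let the fingers close, or fill a call up. It gives the time, the measured TCP pose, the force, the opening and the grip force at its end, in the units of the state.
- env.state(): the state, without advancing time (a new reading comes with each control period).
- eyes.read_camera(name): name is "side" or "top"; returns a dict with "pixels" (384x512x3 uint8, red, green, blue), "fx", "fy", "cx", "cy" (pixels), "distortion" ([k1, k2, p1, p2, k3] as OpenCV has them; the pictures are not rectified), "extrinsics" (4x4, takes a point from world to camera coordinates). Camera axes: x right, y down, z forward; pixel columns grow to the right and rows downward; lengths in mm; the calibration is good to about 2 mm. A picture is of the moment at which its call begins. There is no depth.
- env.job_done(): hands the job in; it is judged then, once.
Trained networks look in a picture, given as the dict that the camera call returned (one of the last four; its "shot" number tells which), for a name from the list of things; names that differ only in an ending like _2 or _b are one class to them, and where a whole thing is asked for, a point or a joint stands for the part that bears it (a point fixed in the world has none). Each returns a list of dicts, best first, with "score" (0 to 1); they miss things now and then, are a little off and sometimes report something else, mostly with a low value. They report only what shows in the picture. A call takes as long as a camera call. They do not tell look-alikes from the thing itself.
- eyes.boxes_of(name, picture): "centre" ([row, column] in pixels, amid what is visible of it).
- eyes.cut_out(name, picture): "mask" (384x512 bool, what is visible of it) and "centre" ([row, column] in pixels, amid what is visible of it).
- eyes.spot_point(name, picture): "centre" ([row, column] in pixels: a listed point, or the origin of a listed thing).
The state is a dict: "t": time; "joints": joint angles; "qvel": joint speeds; "tau": joint torques, N m; "eef_pos": TCP position; "tcp_rot": TCP orientation; "ft_force": force on the tool from outside, world axes, zero at the start; "moment": the same for the moment, N m; "opening": opening from 0.0 (shut) to 1.0 (fully open); "grip_force": force on a finger pad.
Only numpy, scipy, OpenCV 4.12 (cv2) and the standard library are available. Lean on these libraries where they do the work, as an engineer would, in place of code of your own. Each camera call takes 0.05 s, during which the arm holds its last target. There are 200 camera calls.

## Working session

There is one attempt and no reset: what is moved stays moved. The work goes in short steps, Python scripts to look and compute and a shell command to move; the robot and the scene stay as the last step left them, time stands still between calls to the robot, and variables do not carry over. Pictures are saved under pics/ and viewed, at most 10 in all, crops included, and the job is handed in when it is done.

```bash
mkdir -p pics; ls; cat > h.py <<'E'
import numpy as np, cv2
from cell import env, eyes
def shot(n,save=None):
    p=eyes.read_camera(n)
    if save: cv2.imwrite('pics/'+save,cv2.cvtColor(p['pixels'],cv2.COLOR_RGB2BGR))
    return p
def K(p): return np.array([[p['fx'],0,p['cx']],[0,p['fy'],p['cy']],[0,0,1.]])
def ray(p,rc):
    E=np.array(p['extrinsics']);d=np.array(p['distortion'],float)
    u=cv2.undistortPoints(np.array([[[rc[1],rc[0]]]],float),K(p),d)[0,0]
    R,t=E[:3,:3],E[:3,3]
    return -R.T@t, R.T@np.array([u[0],u[1],1])
def onz(p,rc,z):
    o,d=ray(p,rc); return o+d*(z-o[2])/d[2]
def proj(p,X):
    E=np.array(p['extrinsics'])
    q=cv2.projectPoints(np.array(X,float).reshape(-1,1,3),cv2.Rodrigues(E[:3,:3])[0],E[:3,3],K(p),np.array(p['distortion'],float))[0].reshape(-1,2)
    return q[:,::-1]
def tri(p1,c1,p2,c2):
    o,d=ray(p1,c1);q,e=ray(p2,c2);d/=np.linalg.norm(d);e/=np.linalg.norm(e)
    s=np.linalg.lstsq(np.c_[d,-e],q-o,rcond=None)[0]
    a,b=o+s[0]*d,q+s[1]*e
    return (a+b)/2,np.linalg.norm(a-b)
E
python3 - <<'E'
from h import *
np.set_printoptions(precision=1,suppress=True)
T=shot('top','top0.png');S=shot('side','side0.png')
for p,n in((T,'T'),(S,'S')):
    print(n,p['fx'],np.array(p['extrinsics']).round(2).tolist())
    for k in ['bar','tray','stand','eye','buttons','pincushion','spool_navy','spool_green','spool_yellow','spool_pink','tape','scissors']:
        print(k,[(round(r['score'],2),np.round(r['centre'],1).tolist()) for r in eyes.boxes_of(k,p)])
    for k in ['bar','bar_tip','loop','collar','stand','tray']:
        print('pt',k,[(round(r['score'],2),np.round(r['centre'],1).tolist()) for r in eyes.spot_point(k,p)])
cv2.imwrite('pics/both.png',cv2.resize(cv2.cvtColor(np.vstack([T['pixels'],S['pixels']]),cv2.COLOR_RGB2BGR),None,fx=.78,fy=.78))
print(env.state(),env.pinch_z)
E
```

```text
pics
T 350.52799981608774 [[0.03, -1.0, -0.03, -2.6], [-0.98, -0.02, -0.2, 588.43], [0.2, 0.03, -0.98, 919.2], [0.0, 0.0, 0.0, 1.0]]
bar [(0.74, [243.3, 224.7]), (0.65, [169.0, 200.1]), (0.55, [244.5, 170.2])]
tray [(0.97, [166.4, 203.6])]
stand [(0.8, [177.5, 314.4])]
eye [(0.55, [180.5, 314.4])]
buttons [(0.66, [165.7, 121.0])]
pincushion [(0.96, [215.7, 423.6]), (0.22, [167.2, 201.4])]
spool_navy [(0.67, [151.7, 337.9]), (0.61, [197.5, 112.9])]
spool_green [(0.5, [148.5, 293.8])]
spool_yellow [(0.82, [227.0, 108.2])]
spool_pink [(0.87, [199.1, 115.4])]
tape [(0.91, [255.8, 382.3])]
scissors [(0.9, [166.9, 413.9])]
pt bar [(0.75, [241.5, 227.7]), (0.65, [245.4, 166.9]), (0.61, [173.4, 199.0]), (0.51, [186.7, 311.1])]
pt bar_tip [(0.71, [270.5, 213.9]), (0.56, [132.4, 196.7]), (0.51, [276.4, 152.3])]
pt loop []
pt collar [(0.59, [188.2, 316.2])]
pt stand [(0.78, [173.4, 311.2])]
pt tray [(0.94, [163.8, 203.2])]
S 351.10873378772334 [[0.68, -0.73, -0.02, -398.0], [-0.57, -0.51, -0.65, 374.14], [0.46, 0.45, -0.76, 825.27], [0.0, 0.0, 0.0, 1.0]]
bar [(0.67, [217.7, 199.8]), (0.52, [189
[... 501 characters left out ...]
 165.7]), (0.65, [215.6, 204.3]), (0.61, [164.0, 230.3])]
pt bar_tip [(0.61, [142.9, 251.5]), (0.46, [196.7, 138.3]), (0.45, [223.3, 175.1])]
pt loop [(0.53, [188.5, 305.5])]
pt collar [(0.61, [217.1, 296.1]), (0.32, [162.6, 236.7])]
pt stand [(0.75, [218.1, 309.0]), (0.66, [161.5, 150.5])]
pt tray [(0.58, [166.1, 239.9])]
{'t': 1.9, 'joints': array([ 1.2,  0.5,  1.6, -0. ,  1.1, -0.1]), 'qvel': array([-0.,  0.,  0., -0.,  0., -0.]), 'tau': array([  0. , -61.2, -25.8,   0.1,   0. ,  -0. ]), 'eef_pos': array([151.4, 606.4, 194.2]), 'tcp_rot': array([3.1, 0. , 2.9]), 'ft_force': array([-0.2, -0.5, -0.4]), 'moment': array([-0.,  0., -0.]), 'grip_force': 0.0, 'opening': 1.0051938687494502} -18.8
```

View pics/top0.png

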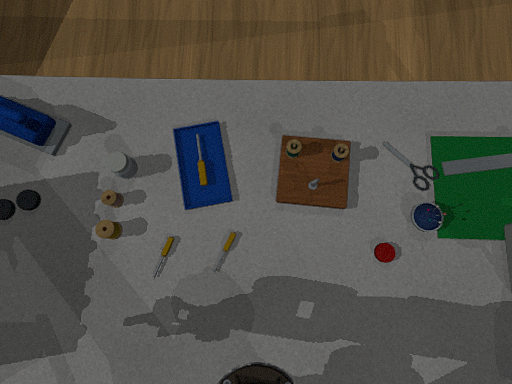

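View pics/side0.png

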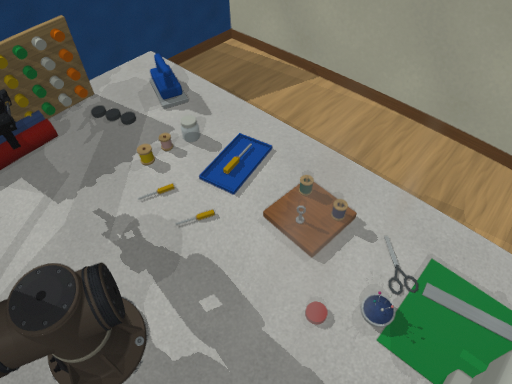

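Candidates for the bar: in the tray at top (169,200), and lying on the table at (243,226) (smaller, single rod) and (245,170) (fork-ended). The description says the tray. I'll check its size and the eye in one close crop.

```bash
cat > m.py <<'E'
from h import *
np.set_printoptions(precision=1,suppress=True)
T=shot('top');S=shot('side')
for n,p,z in(('T',T,15),('S',S,15)):
    for r in eyes.cut_out('bar',p):
        m=r['mask'];ys,xs=np.nonzero(m)
        P=np.array([onz(p,(a,b),z)[:2] for a,b in zip(ys,xs)])
        c=P.mean(0);u=np.linalg.svd(P-c,full_matrices=False)[2][0];s=(P-c)@u
        hsv=cv2.cvtColor(p['pixels'],cv2.COLOR_RGB2HSV)[ys,xs]
        yel=(hsv[:,0]>15)&(hsv[:,0]<35)&(hsv[:,1]>130)
        print(n,'bar',round(r['score'],2),'px',r['centre'],'len',np.ptp(s),'ends',c+u*s.min(),c+u*s.max(),'handle c',P[yel].mean(0),'hlen',np.ptp(s[yel]),'ang',np.degrees(np.arctan2(u[1],u[0])))
    for k,z2 in(('tray',0),('stand',30)):
        for r in eyes.cut_out(k,p)[:1]:
            cs,_=cv2.findContours(r['mask'].astype('uint8'),0,1)
            b=cv2.boxPoints(cv2.minAreaRect(max(cs,key=cv2.contourArea)))
            print(n,k,[onz(p,(y,x),z2 if k=='stand' else 16)[:2].round(0).tolist() for x,y in b])
bt,bs=eyes.spot_point('bar',T),eyes.spot_point('bar',S)
print('bar tri',tri(T,bt[[i for i,r in enumerate(bt) if r['centre'][0]<190 and r['centre'][1]<250][0]]['centre'],S,[r for r in bs if r['centre'][1]>215][0]['centre']))
for k in('collar','loop'):
    for n,p in(('T',T),('S',S)):
        for r in eyes.spot_point(k,p): print(k,n,r['score'],r['centre'],onz(p,r['centre'],30 if k=='collar' else 80))
def crop(p,c,w,s):
    r,q=c;return cv2.resize(p['pixels'][r-w:r+w,q-w:q+w],(s,s),interpolation=cv2.INTER_CUBIC)
im=np.vstack([np.hstack([crop(T,(165,203),45,300),crop(T,(184,313),22,300)]),np.hstack([crop(S,(163,235),36,300),crop(S,(214,300),22,300)])])
cv2.imwrite('pics/crop1.png',im[:,:,::-1])
E
python3 m.py
```

```text
T bar 0.84 px [166.7, 201.0] len 160.85246155820977 ends [759.6 200.7] [601.7 170.1] handle c [640.6 176.8] hlen 76.28531825152064 ang -169.03884010337228
T bar 0.7 px [248.1, 166.2] len 113.61870684490306 ends [447.2 254.6] [340.9 294.6] handle c [422.1 264. ] hlen 52.86198452099153 ang 159.35011851255211
T bar 0.53 px [243.5, 227.0] len 58.375939675838055 ends [462.   79.8] [409.1 104.4] handle c [438.6  90.3] hlen 49.77344117154162 ang 155.01591094958982
T bar 0.43 px [158.9, 202.5] len 255.87001048854665 ends [791.7 208.7] [542.  152.8] handle c [665.4 172.4] hlen 25.349552939648387 ang -167.38556794407265
T tray [[778.0, 277.0], [803.0, 132.0], [550.0, 84.0], [526.0, 223.0]]
T stand [[551.0, -38.0], [756.0, -50.0], [743.0, -259.0], [540.0, -240.0]]
S bar 0.73 px [215.4, 203.5] len 67.95292041878241 ends [462.4  70.3] [401.7 100.7] handle c [438.7  83.5] hlen 53.18496384274778 ang 153.43179037589547
S bar 0.47 px [162.5, 229.2] len 145.10860179281963 ends [738.8 193.9] [596.2 167.1] handle c [638.6 175. ] hlen 81.44156936664791 ang -169.34955118368924
S bar 0.46 px [190.7, 162.3]
[... 174 characters left out ...]
nt(n,'bar',round(r['score'],2),'px',r['centre'],'len',np.ptp(s),'ends',c+u*s.min(),c+u*s.max(),'handle c',P[yel].mean(0),'hlen',np.ptp(s[yel]),'ang',np.degrees(np.arctan2(u[1],u[0])))
  ret = um.true_divide(
Traceback (most recent call last):
  File "m.py", line 11, in <module>
    print(n,'bar',round(r['score'],2),'px',r['centre'],'len',np.ptp(s),'ends',c+u*s.min(),c+u*s.max(),'handle c',P[yel].mean(0),'hlen',np.ptp(s[yel]),'ang',np.degrees(np.arctan2(u[1],u[0])))
                                                                                                                                       ~~~~~~^^^^^^^^
ValueError: zero-size array to reduction operation maximum which has no identity
```

```bash
sed -i 's/^        yel=.*/&\n        if yel.sum()<5: continue/' m.py; python3 m.py | grep -v ' bar '
```

```text
T tray [[777.0, 279.0], [804.0, 136.0], [553.0, 85.0], [528.0, 222.0]]
T stand [[551.0, -37.0], [759.0, -52.0], [742.0, -262.0], [537.0, -239.0]]
S tray [[524.0, 217.0], [824.0, 296.0], [792.0, 119.0], [515.0, 67.0]]
S stand [[517.0, 205.0], [816.0, 289.0], [787.0, 114.0], [510.0, 58.0]]
bar tri (array([641.1, 179.8,  11.7]), np.float64(8.009331011794027))
collar T 0.66 [185.8, 314.8] [ 604.4 -152.2   30. ]
collar S 0.43 [219.3, 299.5] [ 606.3 -144.4   30. ]
loop T 0.42 [178.5, 313.7] [ 614.2 -142.6   80. ]
loop S 0.67 [210.8, 301.7] [ 602.8 -150.3   80. ]
```

View pics/crop1.png

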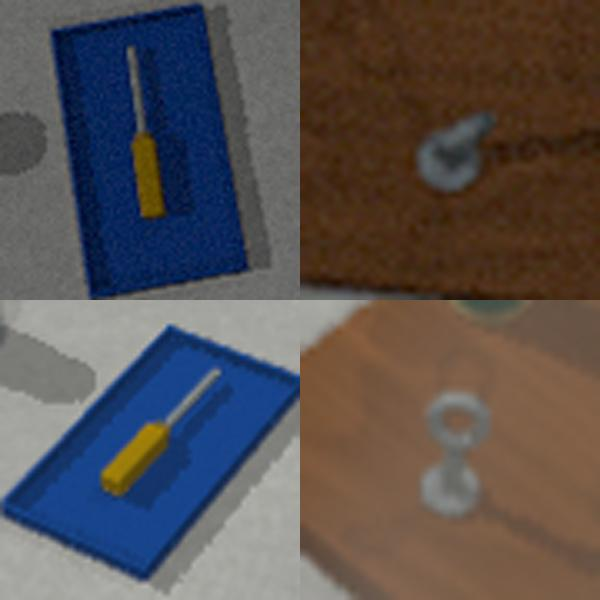

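Crop: the tray bar (top px 169,200) has a square handle, a bare rod and measures 160 mm overall, so it is the one. The eye's loop shows nearly face-on to the side camera, so its axis is at about 45° azimuth. Next I'll fit the eye and bar by rendering, and plan the move.

```bash
cat >> h.py <<'E'
from scipy.optimize import minimize, least_squares
def eye_pts(x,y,a):
    """sampled surface of the eye: collar, stem, oval loop; a = azimuth of hole axis"""
    P=[]
    for r in np.linspace(0,13,7):
        for t in np.linspace(0,2*np.pi,40):
            for z in(31,33.5): P.append((r*np.cos(t),r*np.sin(t),z))
    for z in np.linspace(33,66,20):
        for t in np.linspace(0,2*np.pi,14): P.append((4.5*np.cos(t),4.5*np.sin(t),z))
    w=np.array([-np.sin(a),np.cos(a),0]);n=np.array([np.cos(a),np.sin(a),0]);k=np.array([0,0,1.])
    for t in np.linspace(0,2*np.pi,60,endpoint=False):
        c=9.5*np.cos(t)*w+(80.5+13.5*np.sin(t))*k;rad=np.cos(t)*w+np.sin(t)*k
        for s in np.linspace(0,2*np.pi,12,endpoint=False): P.append(c+3.5*(np.cos(s)*rad+np.sin(s)*n))
    return np.array(P)+[x,y,0]
def render(p,P,box,ss=8):
    r0,r1,c0,c1=box;q=proj(p,P);im=np.zeros(((r1-r0)*ss,(c1-c0)*ss),np.float32)
    for r,c in q:
        cv2.circle(im,(int(round((c-c0+.5)*ss)),int(round((r-r0+.5)*ss))),4,1,-1)
    return cv2.GaussianBlur(cv2.resize(im,(c1-c0,r1-r0),interpolation=cv2.INTER_AREA),(0,0),.5)
def alpha(p,box):
    r0,r1,c0,c1=box;h=cv2.cvtColor(p['pixels'][r0:r1,c0:c1].astype(np.float32)/255,cv2.COLOR_RGB2HSV)[...,1]
    return np.clip(1-h/np.median(h),-.3,1)
def plan(xyz,yaw,n,z_to=None):
    """rows in tool axes to a world TCP pose (vertical tool) in n equal rows"""
    s=env.state();p=np.array(s['eef_pos']);y0=s['tcp_rot'][2];d=(np.array(xyz)-p)/n
    dy=((yaw-y0+np.pi)%(2*np.pi)-np.pi)/n
    print('from',p.round(1),np.degrees(y0).round(2))
    for i in range(n):
        y=y0+dy*i
        print([[round((d[0]*np.cos(y)+d[1]*np.sin(y))/60,3),round((d[0]*np.sin(y)-d[1]*np.cos(y))/60,3),round(-d[2]/60,3)],round(-np.degrees(dy)/5,3)])
E
cat > fit.py <<'E'
from h import *
np.set_printoptions(precision=2,suppress=True)
T=shot('top');S=shot('side')
BT=(168,198,300,330);BS=(196,232,284,318)
A={}
for n,p,b in(('T',T,BT),('S',S,BS)): A[n]=(p,b,alpha(p,b))
def cost(v,keys):
    c=0
    for n in keys:
        p,b,a=A[n]; m=render(p,eye_pts(*v[:3]),b); 
        M=np.c_[m.ravel(),np.ones(m.size)];s,res,*_=np.linalg.lstsq(M,a.ravel(),rcond=None)
        c+=((M@s-a.ravel())**2).sum()/((a-a.mean())**2).sum()
    return c
for keys in('T','S','TS'):
    best=None
    for a0 in(.0,.4,.8,1.2,1.5):
        r=minimize(cost,[605,-149,a0],args=(keys,),method='Nelder-Mead',options=dict(initial_simplex=[[605,-149,a0],[612,-149,a0],[605,-142,a0],[605,-149,a0+.3]],maxiter=70))
        if best is None or r.fun<best.fun: best=r
    print(keys,best.x,best.fun)
E
python3 fit.py; python3 -c "
from h import *
plan((400,380,190),np.radians(90),20)"
```

```text
T [ 606.67 -144.99    0.61] 0.171499115402145
S [ 605.05 -144.84    0.49] 0.12399786767981776
TS [ 606.03 -144.63    0.6 ] 0.31032487938997944
from [151.4 606.4 194.3] 165.98
[[np.float64(-0.247), np.float64(-0.133), np.float64(0.004)], np.float64(0.76)]
[[np.float64(-0.255), np.float64(-0.116), np.float64(0.004)], np.float64(0.76)]
[[np.float64(-0.262), np.float64(-0.099), np.float64(0.004)], np.float64(0.76)]
[[np.float64(-0.268), np.float64(-0.081), np.float64(0.004)], np.float64(0.76)]
[[np.float64(-0.273), np.float64(-0.064), np.float64(0.004)], np.float64(0.76)]
[[np.float64(-0.276), np.float64(-0.045), np.float64(0.004)], np.float64(0.76)]
[[np.float64(-0.279), np.float64(-0.027), np.float64(0.004)], np.float64(0.76)]
[[np.float64(-0.28), np.float64(-0.008), np.float64(0.004)], np.float64(0.76)]
[[np.float64(-0.28), np.float64(0.01), np.float64(0.004)], np.float64(0.76)]
[[np.float64(-0.279), np.float64(0.029), np.float64(0.004)], np.float64(0.76)]
[[np.float64(-0.276), np.float64(0.047), np.float64(0.004)], np.float64(0.76)]
[[np.float64(-0.272), np.float64(0.065), np.float64(0.004)], np.float64(0.76)]
[[np.float64(-0.268), np.float64(0.083), np.float64(0.004)], np.float64(0.76)]
[[np.float64(-0.261), np.float64(0.101), np.float64(0.004)], np.float64(0.76)]
[[np.float64(-0.254), np.float64(0.118), np.float64(0.004)], np.float64(0.76)]
[[np.float64(-0.246), np.float64(0.134), np.float64(0.004)], np.float64(0.76)]
[[np.float64(-0.236), np.float64(0.15), np.float64(0.004)], np.float64(0.76)]
[[np.float64(-0.226), np.float64(0.166), np.float64(0.004)], np.float64(0.76)]
[[np.float64(-0.214), np.float64(0.18), np.float64(0.004)], np.float64(0.76)]
[[np.float64(-0.202), np.float64(0.194), np.float64(0.004)], np.float64(0.76)]
```

```bash
cat >> h.py <<'E'
def plan(xyz,yaw_deg,n,claw=0):
    s=env.state();p=np.array(s['eef_pos']);y0=s['tcp_rot'][2];d=(np.array(xyz)-p)/n
    dy=((np.radians(yaw_deg)-y0+np.pi)%(2*np.pi)-np.pi)/n
    print('t',s['t'],'from',p.round(1),np.degrees(y0).round(2),'rpy',np.round(s['tcp_rot'],4))
    print(','.join('[[%.3g,%.3g,%.3g],%.3g,%g]'%(round((d[0]*np.cos(y)+d[1]*np.sin(y))/60,3),round((d[0]*np.sin(y)-d[1]*np.cos(y))/60,3),round(-d[2]/60,3),round(-np.degrees(dy)/5,3),claw) for y in y0+dy*np.arange(n)))
E
python3 -c "
from h import *
plan((620,180,110),11,32,0)"
```

```text
t 3.0 from [151.4 606.4 194.3] 165.98 rpy [3.1415 0.     2.8968]
[[-0.291,-0.156,0.044],0.969,0],[[-0.303,-0.131,0.044],0.969,0],[[-0.313,-0.105,0.044],0.969,0],[[-0.321,-0.078,0.044],0.969,0],[[-0.326,-0.051,0.044],0.969,0],[[-0.329,-0.023,0.044],0.969,0],[[-0.33,0.004,0.044],0.969,0],[[-0.328,0.032,0.044],0.969,0],[[-0.324,0.06,0.044],0.969,0],[[-0.318,0.087,0.044],0.969,0],[[-0.31,0.114,0.044],0.969,0],[[-0.299,0.139,0.044],0.969,0],[[-0.286,0.164,0.044],0.969,0],[[-0.271,0.188,0.044],0.969,0],[[-0.255,0.21,0.044],0.969,0],[[-0.236,0.231,0.044],0.969,0],[[-0.216,0.25,0.044],0.969,0],[[-0.194,0.267,0.044],0.969,0],[[-0.17,0.283,0.044],0.969,0],[[-0.146,0.296,0.044],0.969,0],[[-0.12,0.307,0.044],0.969,0],[[-0.094,0.316,0.044],0.969,0],[[-0.067,0.323,0.044],0.969,0],[[-0.04,0.328,0.044],0.969,0],[[-0.012,0.33,0.044],0.969,0],[[0.016,0.33,0.044],0.969,0],[[0.044,0.327,0.044],0.969,0],[[0.071,0.322,0.044],0.969,0],[[0.098,0.315,0.044],0.969,0],[[0.125,0.306,0.044],0.969,0],[[0.15,0.294,0.044],0.969,0],[[0.174,0.28,0.044],0.969,0]
```

```bash
python3 -m inch '[[[-0.29,-0.16,0.02],0.97,0],[[-0.3,-0.13,0.02],0.97,0],[[-0.31,-0.1,0.02],0.97,0],[[-0.32,-0.08,0.02],0.97,0],[[-0.33,-0.05,0.02],0.97,0],[[-0.33,-0.02,0.02],0.97,0],[[-0.33,0,0.02],0.97,0],[[-0.33,0.03,0.02],0.97,0],[[-0.32,0.06,0.02],0.97,0],[[-0.32,0.09,0.02],0.97,0]]' && python3 -m inch '[[[-0.31,0.11,0.02],0.97,0],[[-0.3,0.14,0.02],0.97,0],[[-0.29,0.16,0.02],0.97,0],[[-0.27,0.19,0.02],0.97,0],[[-0.26,0.21,0.02],0.97,0],[[-0.24,0.23,0.02],0.97,0],[[-0.22,0.25,0.02],0.97,0],[[-0.19,0.27,0.02],0.97,0],[[-0.17,0.28,0.02],0.97,0],[[-0.15,0.3,0.02],0.97,0]]'; python3 -c "
from h import *
plan((625,178,100),11,12,0)"
```

```text
t: 4.25
eef_pos: [298.2, 472.7, 182.3]
tcp_rot: [3.141, -0.0, 2.048]
ft_force: [-0.1, -0.5, -0.1]
opening: 0.504
grip_force: 0.0
t: 5.5
eef_pos: [444.5, 338.0, 170.3]
tcp_rot: [3.141, -0.0, 1.201]
ft_force: [-0.1, 1.0, 0.2]
opening: 0.5
grip_force: 0.0
t 5.5 from [444.5 338.  170.3] 68.82 rpy [ 3.1415e+00 -3.0000e-04  1.2011e+00]
[[-0.117,0.314,0.098],0.964,0],[[-0.09,0.323,0.098],0.964,0],[[-0.062,0.329,0.098],0.964,0],[[-0.035,0.333,0.098],0.964,0],[[-0.006,0.335,0.098],0.964,0],[[0.022,0.334,0.098],0.964,0],[[0.05,0.331,0.098],0.964,0],[[0.077,0.326,0.098],0.964,0],[[0.105,0.318,0.098],0.964,0],[[0.131,0.308,0.098],0.964,0],[[0.156,0.296,0.098],0.964,0],[[0.181,0.282,0.098],0.964,0]
```

```bash
python3 -m inch '[[[-0.12,0.31,0.06],0.96,0],[[-0.09,0.32,0.06],0.96,0],[[-0.06,0.33,0.06],0.96,0],[[-0.04,0.33,0.06],0.96,0],[[-0.01,0.33,0.06],0.96,0],[[0.02,0.33,0.06],0.96,0],[[0.05,0.33,0.06],0.96,0],[[0.08,0.33,0.06],0.96,0],[[0.1,0.32,0.06],0.96,0],[[0.13,0.31,0.06],0.96,0]]'; python3 -c "
from h import *
plan((639,176,60),10.9,9,0)"
```

```text
t: 6.75
eef_pos: [594.2, 204.9, 134.1]
tcp_rot: [-3.142, -0.0, 0.363]
ft_force: [0.5, 0.5, 0.5]
opening: 0.503
grip_force: 0.0
t 6.75 from [594.2 204.9 134.1] 20.81 rpy [-3.1415e+00 -1.0000e-04  3.6330e-01]
[[0.059,0.08,0.137],0.22,0],[[0.06,0.078,0.137],0.22,0],[[0.062,0.077,0.137],0.22,0],[[0.063,0.076,0.137],0.22,0],[[0.064,0.075,0.137],0.22,0],[[0.066,0.074,0.137],0.22,0],[[0.067,0.072,0.137],0.22,0],[[0.069,0.071,0.137],0.22,0],[[0.07,0.07,0.137],0.22,0]
```

```bash
python3 -m inch '[[[0.06,0.08,0.14],0.22,0],[[0.06,0.08,0.14],0.22,0],[[0.06,0.08,0.14],0.22,0],[[0.06,0.08,0.14],0.22,0],[[0.06,0.08,0.14],0.22,0],[[0.07,0.07,0.14],0.22,0],[[0.07,0.07,0.14],0.22,0],[[0.07,0.07,0.14],0.22,0],[[0.07,0.07,0.14],0.22,0],[[0,0,0],0,0]]'; python3 -c "
from h import *
plan((639,176,7.5),10.9,8,0)
T=shot('top');S=shot('side')
f=lambda p,r,c,w:cv2.resize(p['pixels'][r-w:r+w,c-w:c+w],(400,400),interpolation=cv2.INTER_CUBIC)
cv2.imwrite('pics/g1.png',np.hstack([f(T,165,203,45),f(S,155,235,45)])[:,:,::-1])"
```

```text
t: 8.0
eef_pos: [638.8, 175.8, 57.8]
tcp_rot: [-3.141, 0.001, 0.192]
ft_force: [-0.1, 0.1, -0.5]
opening: 0.492
grip_force: 0.0
t 8.0 from [638.8 175.8  57.8] 11.03 rpy [-3.1415e+00  1.0000e-03  1.9250e-01]
[[0.001,-0,0.105],0.003,0],[[0.001,-0,0.105],0.003,0],[[0.001,-0,0.105],0.003,0],[[0.001,-0,0.105],0.003,0],[[0.001,-0,0.105],0.003,0],[[0.001,-0,0.105],0.003,0],[[0.001,-0,0.105],0.003,0],[[0.001,-0,0.105],0.003,0]
```

View pics/g1.png

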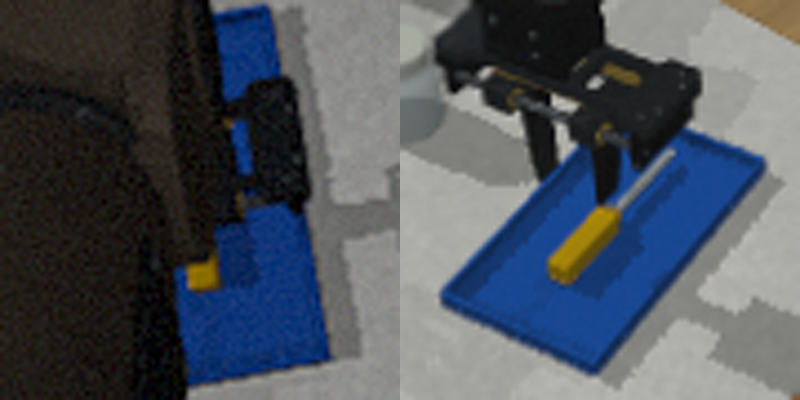

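The fingers (side crop, about 545,170 and 605,190) straddle the handle with the opening centred over it. I'll descend and close.

```bash
python3 -m inch '[[[0,0,0.1],0,0],[[0,0,0.1],0,0],[[0,0,0.1],0,0],[[0,0,0.1],0,0],[[0,0,0.1],0,0],[[0,0,0.1],0,0],[[0,0,0.1],0,0],[[0,0,0.09],0,0],[[0,0,0.04],0,0],[[0,0,0],0,0.3]]' && python3 -m inch '[[[0,0,0],0,0.5],[[0,0,0],0,1],[[0,0,0],0,1],[[0,0,0],0,1],[[0,0,0],0,1],[[0,0,0],0,1],[[0,0,-0.1],0,1],[[0,0,-0.3],0,1],[[0,0,-0.5],0,1],[[0,0,-0.5],0,1]]'
```

```text
t: 9.35
eef_pos: [638.8, 176.2, 8.7]
tcp_rot: [-3.141, 0.0, 0.193]
ft_force: [0.4, -0.1, -0.4]
opening: 0.441
grip_force: 0.0
t: 10.6
eef_pos: [638.9, 176.2, 95.1]
tcp_rot: [-3.142, -0.001, 0.193]
ft_force: [0.2, 0.6, 0.2]
opening: 0.006
grip_force: 0.0
```

```bash
python3 -m inch '[[[0,0,0],0,0],[[0,0,0],0,0],[[0,0,0],0,0],[[0,0,0],0,0],[[0,0,0],0,0],[[0,0,0],0,0],[[0,0,0],0,0],[[0,0,0],0,0],[[0,0,0],0,0],[[0,0,0],0,0]]'; python3 -c "
from h import *
T=shot('top');S=shot('side')
f=lambda p,r,c,w:cv2.resize(p['pixels'][r-w:r+w,c-w:c+w],(400,400),interpolation=cv2.INTER_CUBIC)
cv2.imwrite('pics/g2.png',np.hstack([f(T,165,203,45),f(S,155,235,45)])[:,:,::-1])"; sed 's/^T=shot.*/&\nT["pixels"][:1]=0/' m.py >/dev/null; python3 m.py | grep 'S bar'
```

```text
t: 11.85
eef_pos: [638.8, 176.2, 92.8]
tcp_rot: [-3.142, -0.0, 0.193]
ft_force: [0.8, 0.9, -0.2]
opening: 0.5
grip_force: 0.0
S bar 0.73 px [164.0, 231.3] len 149.70726386141698 ends [744.4 197.3] [598.1 165.6] handle c [638.8 175. ] hlen 81.72578488665367 ang -167.76946891522675
S bar 0.57 px [216.9, 204.6] len 54.034383885225296 ends [461.   71.5] [412.   94.2] handle c [438.2  82.3] hlen 51.243702238334635 ang 155.0733358718462
```

View pics/g2.png

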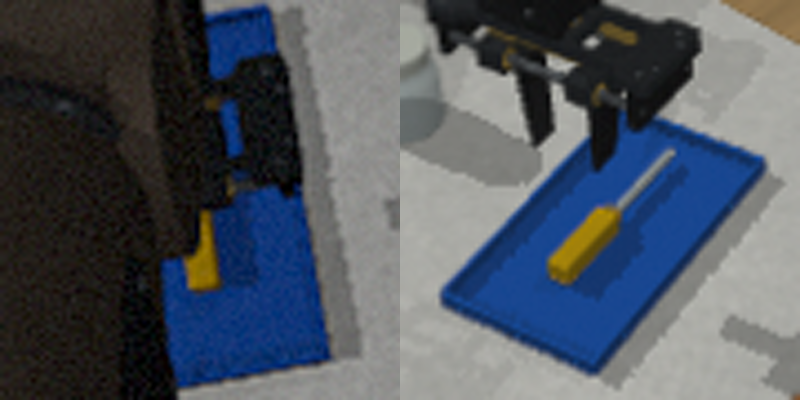

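```bash
python3 -c "
from h import *
S=shot('side')
c=lambda X:((proj(S,X)-[110,190])*400/90).round(0)[:,::-1].tolist()
print(c([(639,176,15),(639,176,25),(638.8,176.2,93)]))
T=shot('top')
print(((proj(T,[(639,176,15)])-[120,158])*400/90)[:,::-1])
m=eyes.cut_out('bar',S)
for r in m: print(r['score'],r['centre'])
"
```

```text
[[182.0, 241.0], [181.0, 232.0], [174.0, 166.0]]
[[196.77406193 235.44319569]]
0.77 [162.1, 232.5]
0.68 [217.5, 200.3]
0.44 [189.3, 162.1]
0.22 [311.6, 379.8]
```

The position is right and the bar hasn't moved, so I must have lifted before the fingers had closed. I'll repeat with a full closing wait.

```bash
python3 -m inch '[[[0,0,0.25],0,0],[[0,0,0.25],0,0],[[0,0,0.25],0,0],[[0,0,0.25],0,0],[[0,0,0.2],0,0],[[0,0,0.15],0,0],[[0,0,0.07],0,0],[[0,0,0],0,0.5],[[0,0,0],0,1],[[0,0,0],0,1]]' && python3 -m inch '[[[0,0,0],0,1],[[0,0,0],0,1],[[0,0,0],0,1],[[0,0,0],0,1],[[0,0,0],0,1],[[0,0,0],0,1],[[0,0,0],0,1],[[0,0,0],0,1],[[0,0,0],0,1],[[0,0,0],0,1]]'
```

```text
t: 14.05
eef_pos: [639.0, 176.2, 8.1]
tcp_rot: [-3.142, -0.001, 0.193]
ft_force: [0.3, 0.7, 0.5]
opening: 0.241
grip_force: 0.0
t: 15.3
eef_pos: [638.8, 176.2, 7.6]
tcp_rot: [-3.142, -0.0, 0.193]
ft_force: [-0.4, -0.8, 0.1]
opening: 0.005
grip_force: 0.0
```

```bash
python3 -c "
from h import *
T=shot('top');S=shot('side')
f=lambda p,r,c,w:cv2.resize(p['pixels'][r-w:r+w,c-w:c+w],(400,400),interpolation=cv2.INTER_CUBIC)
cv2.imwrite('pics/g3.png',np.hstack([f(T,165,203,45),f(S,155,235,45)])[:,:,::-1])
s=env.state();print(s)"
```

```text
{'t': 15.4, 'joints': array([1.69490557e-01, 7.55903050e-01, 1.61067016e+00, 1.55503386e-04,
       7.74981176e-01, 1.54691992e+00]), 'qvel': array([-0.00358275, -0.00112882, -0.00047744,  0.00228865,  0.00041959,
       -0.0003172 ]), 'tau': array([-1.07919819e-03, -7.08638048e+01, -1.93543214e+01,  2.65570055e-02,
       -8.12015450e-02, -6.12482950e-05]), 'eef_pos': array([638.75345473, 176.20170336,   7.64061446]), 'tcp_rot': array([-3.14148479e+00, -4.08532345e-05,  1.93255863e-01]), 'ft_force': array([0.44844763, 0.0601817 , 0.27052266]), 'moment': array([-0.11551697,  0.19693809,  0.01692119]), 'grip_force': 0.0, 'opening': 0.007064612190610804}
```

View pics/g3.png

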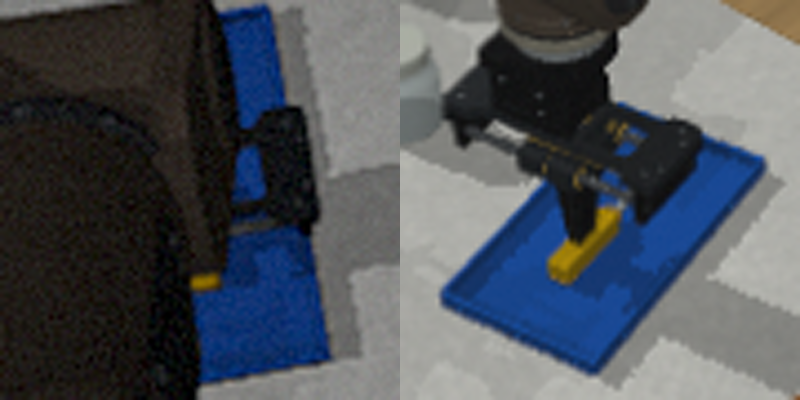

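```bash
python3 -c "
from h import *
S=shot('side');r0,c0,w,s=140,208,42,14
im=cv2.resize(S['pixels'][r0:r0+w,c0:c0+w],None,fx=s,fy=s,interpolation=cv2.INTER_CUBIC)[:,:,::-1].copy()
a=np.radians(10.9)
def pt(X,col):
    for r,c in proj(S,X): cv2.circle(im,(int((c-c0+.5)*s),int((r-r0+.5)*s)),4,col,-1)
B=lambda x,y,z:(639+x*np.cos(a)-y*np.sin(a),176+x*np.sin(a)+y*np.cos(a),z)
pt([B(x,y,z) for x in(-35,35) for y in(-10,10) for z in(5,25)],(0,0,255))
pt([B(125,0,15)],(255,0,255))
pt([(638.8,176.2,z) for z in (7.6,26.6,45)],(0,255,0))
cv2.imwrite('pics/g4.png',im)"
```

```text
(no output)
```

View pics/g4.png

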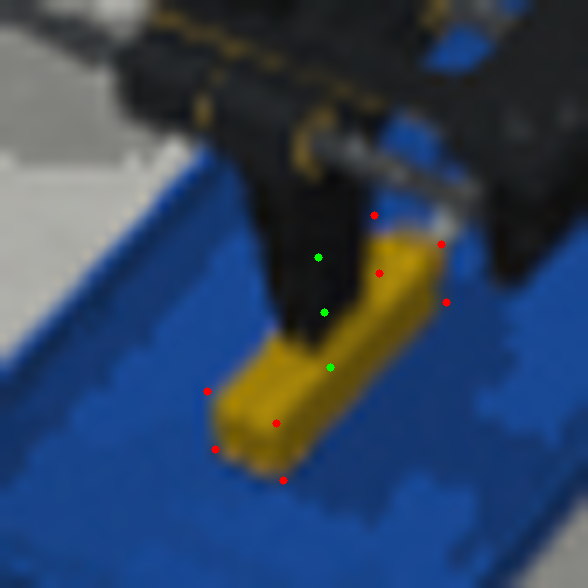

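The closed fingertips sit on top of the handle (crop about 330,325), roughly 15–18 mm higher than the reported TCP implies. I'll open, go about 12 mm lower while watching the force, then close.

```bash
python3 -m inch '[[[0,0,0],0,0],[[0,0,0],0,0],[[0,0,0],0,0],[[0,0,0],0,0],[[0,0,0],0,0],[[0,0,0],0,0],[[0,0,0.05],0,0],[[0,0,0.05],0,0],[[0,0,0.04],0,0],[[0,0,0],0,0]]'; python3 -c "
from h import *
S=shot('side');r0,c0,w,s=140,208,42,14
im=cv2.resize(S['pixels'][r0:r0+w,c0:c0+w],None,fx=s,fy=s,interpolation=cv2.INTER_CUBIC)[:,:,::-1].copy()
cv2.imwrite('pics/g5.png',im)"
```

```text
t: 16.7
eef_pos: [638.7, 176.2, -1.1]
tcp_rot: [-3.141, 0.0, 0.193]
ft_force: [0.1, -0.6, 0.4]
opening: 0.499
grip_force: 0.0
```

```bash
python3 -m inch '[[[0,0,0.05],0,0],[[0,0,0.05],0,0],[[0,0,0],0,0.5],[[0,0,0],0,1],[[0,0,0],0,1],[[0,0,0],0,1],[[0,0,0],0,1],[[0,0,0],0,1],[[0,0,0],0,1],[[0,0,0],0,1]]'
```

```text
t: 18.0
eef_pos: [638.8, 176.2, -6.7]
tcp_rot: [-3.142, -0.0, 0.193]
ft_force: [0.3, 0.4, 1.9]
opening: 0.21
grip_force: 30.0
```

Gripped: 20 mm opening at 30 N, with the bar axis about 21.7 mm above the reported TCP. I'll lift and carry it to the front of the loop.

```bash
python3 -m inch '[[[0,0,-0.05],0,1],[[0,0,-0.1],0,1],[[0,0,-0.2],0,1],[[0,0,-0.3],0,1],[[0,0,-0.3],0,1],[[0,0,-0.3],0,1],[[0,0,-0.3],0,1],[[0,0,-0.2],0,1],[[0,0,-0.1],0,1],[[0,0,0],0,1]]'; python3 -c "
from h import *
plan((482,-230,85),34,18,1)"
```

```text
t: 19.25
eef_pos: [638.7, 176.2, 104.4]
tcp_rot: [-3.142, -0.0, 0.193]
ft_force: [-0.7, -0.7, -0.4]
opening: 0.208
grip_force: 30.0
t 19.25 from [638.7 176.2 104.4] 11.07 rpy [-3.1415e+00 -2.0000e-04  1.9330e-01]
[[-0.215,0.341,0.018],-0.255,1],[[-0.222,0.336,0.018],-0.255,1],[[-0.23,0.331,0.018],-0.255,1],[[-0.237,0.326,0.018],-0.255,1],[[-0.244,0.321,0.018],-0.255,1],[[-0.251,0.315,0.018],-0.255,1],[[-0.258,0.31,0.018],-0.255,1],[[-0.265,0.304,0.018],-0.255,1],[[-0.272,0.298,0.018],-0.255,1],[[-0.278,0.292,0.018],-0.255,1],[[-0.285,0.285,0.018],-0.255,1],[[-0.291,0.279,0.018],-0.255,1],[[-0.297,0.273,0.018],-0.255,1],[[-0.303,0.266,0.018],-0.255,1],[[-0.309,0.259,0.018],-0.255,1],[[-0.315,0.252,0.018],-0.255,1],[[-0.32,0.245,0.018],-0.255,1],[[-0.325,0.238,0.018],-0.255,1]
```

```bash
python3 -m inch '[[[-0.1,0.2,0],-0.25,1],[[-0.22,0.34,0],-0.25,1],[[-0.23,0.33,0],-0.25,1],[[-0.24,0.33,0],-0.25,1],[[-0.24,0.32,0],-0.25,1],[[-0.25,0.31,0],-0.25,1],[[-0.26,0.31,0],-0.25,1],[[-0.27,0.3,0],-0.25,1],[[-0.27,0.3,0],-0.25,1],[[-0.28,0.29,0],-0.25,1]]'; python3 -c "
from h import *
plan((482,-230,59),34,10,1)"
```

```text
t: 20.5
eef_pos: [555.5, -40.2, 103.6]
tcp_rot: [-3.141, 0.001, 0.412]
ft_force: [-0.4, -0.1, -1.0]
opening: 0.21
grip_force: 30.0
t 20.5 from [555.5 -40.2 103.6] 23.62 rpy [-3.1409e+00  9.0000e-04  4.1220e-01]
[[-0.239,0.241,0.074],-0.208,1],[[-0.243,0.236,0.074],-0.208,1],[[-0.248,0.232,0.074],-0.208,1],[[-0.252,0.227,0.074],-0.208,1],[[-0.256,0.223,0.074],-0.208,1],[[-0.26,0.218,0.074],-0.208,1],[[-0.264,0.213,0.074],-0.208,1],[[-0.267,0.209,0.074],-0.208,1],[[-0.271,0.204,0.074],-0.208,1],[[-0.275,0.199,0.074],-0.208,1]
```

```bash
python3 -m inch '[[[-0.27,0.27,0],-0.23,1],[[-0.27,0.26,0],-0.23,1],[[-0.28,0.26,0],-0.23,1],[[-0.28,0.25,0],-0.23,1],[[-0.29,0.25,0],-0.23,1],[[-0.29,0.24,0],-0.23,1],[[-0.3,0.24,0],-0.23,1],[[-0.3,0.23,0],-0.23,1],[[-0.2,0.15,0.35],-0.23,1],[[0,0.01,0.39],0,1]]'; cat > look.py <<'E'
from h import *
import sys
T=shot('top');S=shot('side')
s=env.state();print(np.round(s['eef_pos'],1),np.degrees(s['tcp_rot']).round(2),s['ft_force'].round(1),s['moment'].round(3))
f=lambda p,r,c,w:cv2.resize(p['pixels'][r-w:r+w,c-w:c+w],(400,400),interpolation=cv2.INTER_CUBIC)
cv2.imwrite('pics/'+sys.argv[1],np.hstack([f(T,195,325,32),f(S,220,290,32)])[:,:,::-1])
for n,p in(('T',T),('S',S)):
    print(n,'tip',[(round(r['score'],2),np.round(r['centre'],1)) for r in eyes.spot_point('bar_tip',p)],'loop',[(round(r['score'],2),np.round(r['centre'],1)) for r in eyes.spot_point('loop',p)])
    e=np.array(s['eef_pos']);y=s['tcp_rot'][2]
    print('pred tip,loop',proj(p,[e+[125*np.cos(y),125*np.sin(y),21.7],(606,-145,80)]).round(1))
E
python3 look.py i1.png
```

```text
t: 21.75
eef_pos: [485.2, -224.9, 59.0]
tcp_rot: [3.142, -0.0, 0.591]
ft_force: [0.4, 0.0, -0.3]
opening: 0.207
grip_force: 30.0
[ 484.3 -223.6   57.6] [-1.7977e+02  1.0000e-01  3.3890e+01] [ 0.3 -0.1 -1.2] [-0.134  0.164 -0.009]
T tip [(0.73, array([274.4, 153.1])), (0.55, array([187.4, 318.6]))] loop [(0.46, array([179.6, 315.7]))]
pred tip,loop [[188.  317.9]
 [181.5 314.6]]
S tip [(0.63, array([196.3, 139.7])), (0.58, array([220.7, 175.4]))] loop [(0.64, array([268.4, 397.1])), (0.29, array([134.9, 190.6]))]
pred tip,loop [[214.8 299.4]
 [209.1 300.9]]
```

View pics/i1.png

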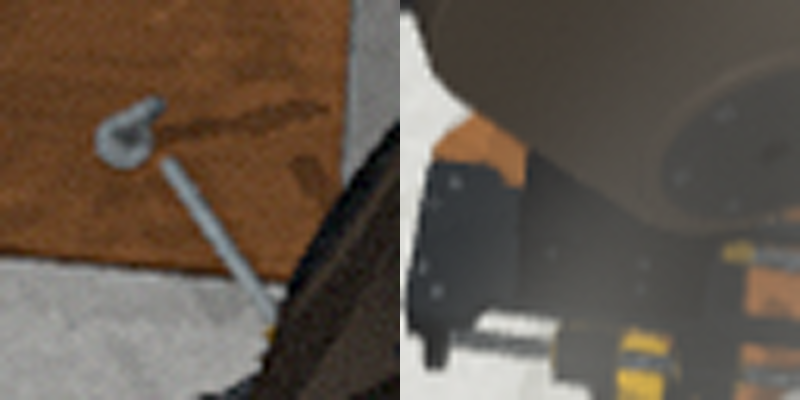

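Only the top view is clear: the rod tip is at top px about (188,319), just short of the eye at (182,315). I'll measure the rod's lateral offset against its predicted line in this view.

```bash
cat > rod.py <<'E'
from h import *
np.set_printoptions(precision=2,suppress=True)
T=shot('top');s=env.state();e=np.array(s['eef_pos']);y=s['tcp_rot'][2];u=np.array([np.cos(y),np.sin(y),0]);n=np.array([-np.sin(y),np.cos(y),0])
box=(160,235,290,360);r0,r1,c0,c1=box
hs=cv2.cvtColor(T['pixels'][r0:r1,c0:c1].astype(np.float32)/255,cv2.COLOR_RGB2HSV)
a=1-hs[...,1]/np.median(hs[:35,:,1])
L=[];X=[]
for d in np.arange(55,121,3.):
    b=e+u*d+[0,0,21.7]; k=np.arange(-14,14.1,.5)
    q=proj(T,[b+n*t for t in k])-[r0,c0]
    v=cv2.remap(a.astype(np.float32),q[:,1].astype(np.float32)[None],q[:,0].astype(np.float32)[None],cv2.INTER_LINEAR)[0]
    v=v-np.percentile(v,25); w=np.clip(v-.4*v.max(),0,None); L.append((w*k).sum()/w.sum()); X.append(d)
L=np.array(L);print('rod lateral offset (left +) along d',L)
g=np.polyfit(X,L,1);print('slope',g[0],'at 60',np.polyval(g,60),'at 120',np.polyval(g,120))
# eye fit in the same picture
b=(165,192,300,321);A=alpha(T,b)
def cost(v):
    m=render(T,eye_pts(*v),b);M=np.c_[m.ravel(),np.ones(m.size)];c=np.linalg.lstsq(M,A.ravel(),rcond=None)[0]
    mask=np.ones(A.shape,bool);mask[20:,15:]=0
    return ((M@c-A.ravel())[mask.ravel()]**2).sum()
for a0 in(.3,.6,.9):
    r=minimize(cost,[606,-145,a0],method='Nelder-Mead',options=dict(initial_simplex=[[606,-145,a0],[611,-145,a0],[606,-140,a0],[606,-145,a0+.25]],maxiter=80));print('eye',r.x,r.fun)
    d=np.array([r.x[0],r.x[1],0])-e;print('  eye in tool: ahead',d@u,'left',d@n)
E
python3 rod.py
```

```text
rod lateral offset (left +) along d [ 5.04  5.05  5.61  5.34  5.08  2.4  -0.12 -0.37 -0.15  0.13 -0.57 -0.17
 -0.22 -0.75 -0.56 -0.38 -0.44 -0.1  -0.11 -0.06  0.1  -0.33]
slope -0.09245051778764948 at 60 3.561244369218338 at 120 -1.9857866980406307
eye [ 606.52 -144.97    0.64] 4.032496360299639
  eye in tool: ahead 144.163270014569 left -1.7715989808215709
eye [ 606.53 -144.99    0.65] 4.0132752266407055
  eye in tool: ahead 144.16596821637535 left -1.7957487601748772
eye [ 606.54 -145.26    0.7 ] 4.081567186085265
  eye in tool: ahead 144.01976361412085 left -2.0221035979649744
```

```bash
python3 -m inch '[[[0,0.025,0],-0.1,1],[[0.08,0,0],0,1],[[0.08,0,0],0,1],[[0.08,0,0],0,1],[[0.08,0,0],0,1],[[0.08,0,0],0,1],[[0.08,0,0],0,1],[[0.08,0,0],0,1],[[0.08,0,0],0,1],[[0,0,0],0,1]]'; python3 rod.py | tail -6;  python3 -c "
from h import *
s=env.state();print(s['ft_force'],s['moment'],s['eef_pos'])"
```

```text
t: 23.35
eef_pos: [518.3, -203.4, 59.8]
tcp_rot: [-3.142, -0.0, 0.601]
ft_force: [-0.4, -0.2, -0.3]
opening: 0.206
grip_force: 30.0
eye [ 607.42 -144.94    0.4 ] 13.697657227757784
  eye in tool: ahead 106.74814026439526 left -2.248929320671085
eye [ 607.15 -145.26    0.59] 13.766180964769816
  eye in tool: ahead 106.34410591884652 left -2.368786158125626
eye [ 607.14 -144.93    0.51] 13.69577405947685
  eye in tool: ahead 106.51898291472583 left -2.087317907659076
[ 0.63208931 -0.34842074 -1.00190534] [-0.11403588  0.14573438 -0.03451634] [ 518.10745237 -203.45152961   59.77235277]
```

```bash
python3 -m inch '[[[0.08,0.015,0],0,1],[[0.1,0,0],0,1],[[0.1,0,0],0,1],[[0.1,0,0],0,1],[[0.1,0,0],0,1],[[0.1,0,0],0,1],[[0.1,0,0],0,1],[[0.09,0,0],0,1],[[0,0,0],0,1],[[0,0,0],0,1]]'; python3 look.py i2.png
```

```text
t: 24.65
eef_pos: [556.5, -178.2, 59.8]
tcp_rot: [-3.141, 0.0, 0.601]
ft_force: [-0.1, -0.8, -0.8]
opening: 0.206
grip_force: 30.0
[ 556.6 -178.3   59.8] [-180.     -0.     34.41] [ 0.7 -0.2 -1.5] [-0.094  0.105 -0.008]
T tip [(0.5, array([163.4, 299.5])), (0.32, array([227.8, 109.1])), (0.17, array([175.8, 313.3]))] loop [(0.48, array([179.9, 316.4]))]
pred tip,loop [[162.  300.9]
 [181.5 314.6]]
S tip [(0.45, array([226. , 175.1])), (0.41, array([195.6, 139.4]))] loop []
pred tip,loop [[191.  302.3]
 [209.1 300.9]]
```

View pics/i2.png

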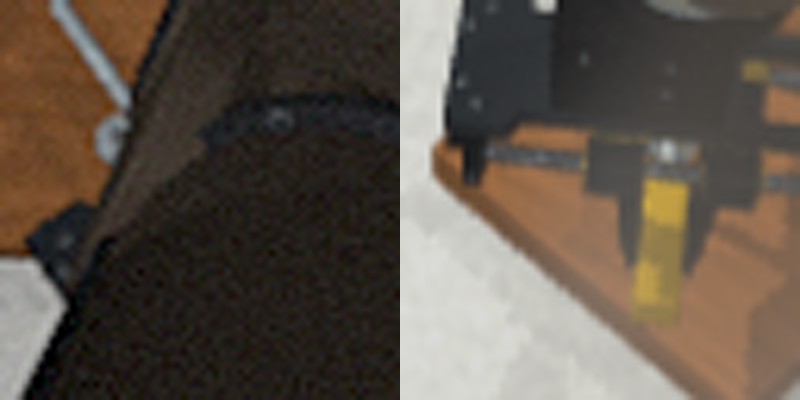

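Beyond the eye the rod tip emerges at top px (163,300), so the rod is through with about 60 mm from loop to bar origin. Next I'll swing clockwise about the eye: 30° of free travel first, then slowly.

```bash
cat > mom.py <<'E'
from h import *
s=env.state();E=np.array([606.5,-145]);d=(s['eef_pos'][:2]-E)/1000;F=s['ft_force'];y=s['tcp_rot'][2]
u=np.array([np.cos(y),np.sin(y)]);n=np.array([-u[1],u[0]])
print('t %.2f yaw %.2f ahead %.1f left %.1f | Flong %.1f Fleft %.1f Fz %.1f Mz %.3f  M_eye %.3f'%(s['t'],np.degrees(y),-1000*d@u,-1000*d@n,F[:2]@u,F[:2]@n,F[2],s['moment'][2],s['moment'][2]+d[0]*F[1]-d[1]*F[0]), 'z',s['eef_pos'][2].round(1))
E
python3 mom.py; python3 -m inch '[[[0.001,-0.052,0],0.6,1],[[0.001,-0.052,0],0.6,1],[[0.001,-0.052,0],0.6,1],[[0.001,-0.052,0],0.6,1],[[0.001,-0.052,0],0.6,1],[[0.001,-0.052,0],0.6,1],[[0.001,-0.052,0],0.6,1],[[0.001,-0.052,0],0.6,1],[[0.001,-0.052,0],0.6,1],[[0.001,-0.052,0],0.6,1]]'; python3 mom.py
```

```text
t 24.95 yaw 34.41 ahead 60.0 left -0.7 | Flong -0.4 Fleft -0.5 Fz -0.6 Mz 0.004  M_eye 0.033 z 59.8
t: 26.2
eef_pos: [546.2, -149.1, 59.9]
tcp_rot: [-3.142, -0.0, 0.075]
ft_force: [0.2, -0.3, -1.1]
opening: 0.208
grip_force: 30.0
t 26.20 yaw 4.32 ahead 60.4 left -0.4 | Flong 0.2 Fleft -0.3 Fz -1.1 Mz -0.030  M_eye -0.009 z 59.9
```

```bash
python3 -m inch '[[[0,-0.0175,0],0.2,1],[[0,-0.0175,0],0.2,1],[[0,-0.0175,0],0.2,1],[[0,-0.0175,0],0.2,1],[[0,-0.0175,0],0.2,1],[[0,-0.0175,0],0.2,1],[[0,-0.0175,0],0.2,1],[[0,-0.0175,0],0.2,1],[[0,-0.0175,0],0.2,1],[[0,-0.0175,0],0.2,1]]'; python3 mom.py
```

```text
t: 27.45
eef_pos: [546.3, -138.6, 59.8]
tcp_rot: [-3.141, -0.0, -0.098]
ft_force: [1.2, 0.8, -1.7]
opening: 0.208
grip_force: 30.0
t 27.45 yaw -5.64 ahead 60.6 left -0.5 | Flong 1.1 Fleft 0.9 Fz -1.7 Mz 0.081  M_eye 0.023 z 59.8
```

```bash
python3 -m inch '[[[0,-0.009,0],0.1,1],[[0,-0.009,0],0.1,1],[[0,-0.009,0],0.1,1],[[0,-0.009,0],0.1,1],[[0,-0.009,0],0.1,1],[[0,-0.009,0],0.1,1],[[0,-0.009,0],0.1,1],[[0,-0.009,0],0.1,1],[[0,-0.009,0],0.1,1],[[0,-0.009,0],0.1,1]]'; python3 mom.py
```

```text
t: 28.7
eef_pos: [547.0, -133.3, 59.8]
tcp_rot: [-3.141, -0.0, -0.185]
ft_force: [1.1, 2.6, -1.0]
opening: 0.207
grip_force: 30.0
t 28.70 yaw -10.61 ahead 60.6 left -0.6 | Flong 0.6 Fleft 2.7 Fz -1.0 Mz 0.170  M_eye 0.005 z 59.8
```

```bash
python3 -m inch '[[[0,-0.012,0],0.1,1],[[0,-0.012,0],0.1,1],[[0,-0.012,0],0.1,1],[[0,-0.009,0],0.1,1],[[0,-0.009,0],0.1,1],[[0,-0.009,0],0.1,1],[[0,-0.009,0],0.1,1],[[0,-0.009,0],0.1,1],[[0,-0.009,0],0.1,1],[[0,-0.009,0],0.1,1]]'; python3 mom.py
```

```text
t: 29.95
eef_pos: [548.3, -127.5, 59.8]
tcp_rot: [-3.142, -0.0, -0.272]
ft_force: [-0.9, -1.3, -0.0]
opening: 0.207
grip_force: 30.0
t 29.95 yaw -15.61 ahead 60.8 left -1.2 | Flong -0.6 Fleft -1.5 Fz -0.0 Mz 0.110  M_eye 0.201 z 59.8
```

```bash
cat > mom.py <<'E'
from h import *
E=np.array([606.5,-145]);R=[]
for i in range(4):
    if i: eyes.read_camera('top')
    s=env.state();d=(s['eef_pos'][:2]-E)/1000;F=s['ft_force'];y=s['tcp_rot'][2];u=np.array([np.cos(y),np.sin(y)]);n=np.array([-u[1],u[0]])
    R.append([np.degrees(y),-1000*d@u,-1000*d@n,F[:2]@u,F[:2]@n,F[2],s['moment'][2],s['moment'][2]+d[0]*F[1]-d[1]*F[0]])
R=np.array(R);print('t',s['t'],dict(zip('yaw ahead left Flong Fleft Fz Mz Meye'.split(),R.mean(0).round(3).tolist())),R[:,7].round(2))
E
python3 mom.py; python3 -m inch '[[[0,-0.007,0],0.08,1],[[0,-0.007,0],0.08,1],[[0,-0.007,0],0.08,1],[[0,-0.007,0],0.08,1],[[0,-0.007,0],0.08,1],[[0,-0.007,0],0.08,1],[[0,-0.007,0],0.08,1],[[0,-0.007,0],0.08,1],[[0,0,0],0,1],[[0,0,0],0,1]]'; python3 mom.py
```

```text
t 30.1 {'yaw': -15.602, 'ahead': 60.775, 'left': -1.186, 'Flong': 0.236, 'Fleft': -0.966, 'Fz': -1.314, 'Mz': 0.088, 'Meye': 0.146} [0.2  0.18 0.11 0.1 ]
t: 31.35
eef_pos: [549.2, -124.3, 59.8]
tcp_rot: [-3.141, -0.0, -0.328]
ft_force: [1.0, -0.5, -1.1]
opening: 0.206
grip_force: 30.0
t 31.5 {'yaw': -18.774, 'ahead': 60.861, 'left': -1.154, 'Flong': 0.749, 'Fleft': 0.002, 'Fz': -0.942, 'Mz': 0.09, 'Meye': 0.089} [0.13 0.09 0.04 0.09]
```

```bash
python3 -m inch '[[[0,-0.009,0],0.1,1],[[0,-0.009,0],0.1,1],[[0,-0.009,0],0.1,1],[[0,-0.009,0],0.1,1],[[0,-0.009,0],0.1,1],[[0,-0.009,0],0.1,1],[[0,-0.009,0],0.1,1],[[0,0.009,0],-0.1,1],[[0,0.009,0],-0.1,1],[[0,0,0],0,1]]'; python3 mom.py
```

```text
t: 32.75
eef_pos: [550.1, -121.8, 59.8]
tcp_rot: [-3.141, 0.0, -0.371]
ft_force: [1.0, -0.3, -1.4]
opening: 0.209
grip_force: 30.0
t 32.9 {'yaw': -21.275, 'ahead': 60.936, 'left': -1.179, 'Flong': 0.87, 'Fleft': -0.676, 'Fz': -1.533, 'Mz': 0.11, 'Meye': 0.15} [0.09 0.12 0.18 0.21]
```

The moment barely changes for 1° of back-off, so the grip is compliant. I'll continue in 4.5° calls, checking the moment after each.

```bash
sed -i 's/range(4)/range(3)/' mom.py; python3 -m inch '[[[0,-0.008,0],0.09,1],[[0,-0.008,0],0.09,1],[[0,-0.008,0],0.09,1],[[0,-0.008,0],0.09,1],[[0,-0.008,0],0.09,1],[[0,-0.008,0],0.09,1],[[0,-0.008,0],0.09,1],[[0,-0.008,0],0.09,1],[[0,-0.008,0],0.09,1],[[0,-0.008,0],0.09,1]]'; python3 mom.py
```

```text
t: 34.15
eef_pos: [552.0, -117.4, 59.8]
tcp_rot: [-3.142, 0.0, -0.45]
ft_force: [1.2, -1.3, -2.0]
opening: 0.21
grip_force: 30.0
t 34.25 {'yaw': -25.808, 'ahead': 61.059, 'left': -1.213, 'Flong': 1.447, 'Fleft': -0.646, 'Fz': -1.704, 'Mz': 0.074, 'Meye': 0.111} [0.1  0.14 0.1 ]
```

```bash
python3 -m inch '[[[0.001,-0.008,0],0.09,1],[[0.001,-0.008,0],0.09,1],[[0,-0.008,0],0.09,1],[[0,-0.008,0],0.09,1],[[0,-0.008,0],0.09,1],[[0,-0.008,0],0.09,1],[[0,-0.008,0],0.09,1],[[0,-0.008,0],0.09,1],[[0,-0.008,0],0.09,1],[[0,-0.008,0],0.09,1]]'; python3 mom.py
```

```text
t: 35.5
eef_pos: [554.4, -113.1, 59.8]
tcp_rot: [-3.141, 0.0, -0.529]
ft_force: [-0.4, -0.0, -2.4]
opening: 0.203
grip_force: 30.0
t 35.6 {'yaw': -30.308, 'ahead': 61.056, 'left': -1.232, 'Flong': -0.105, 'Fleft': -0.58, 'Fz': -2.127, 'Mz': 0.113, 'Meye': 0.149} [0.14 0.19 0.12]
```

```bash
python3 -m inch '[[[0.001,-0.008,0],0.09,1],[[0.001,-0.008,0],0.09,1],[[0,-0.008,0],0.09,1],[[0,-0.008,0],0.09,1],[[0,-0.008,0],0.09,1],[[0,-0.008,0],0.09,1],[[0,-0.008,0],0.09,1],[[0,-0.008,0],0.09,1],[[0,-0.008,0],0.09,1],[[0,-0.008,0],0.09,1]]'; python3 mom.py
```

```text
t: 36.85
eef_pos: [557.1, -109.1, 59.8]
tcp_rot: [-3.142, 0.0, -0.607]
ft_force: [-1.8, -1.0, -3.9]
opening: 0.21
grip_force: 30.0
t 36.95 {'yaw': -34.805, 'ahead': 61.065, 'left': -1.237, 'Flong': -0.521, 'Fleft': -1.167, 'Fz': -3.22, 'Mz': 0.086, 'Meye': 0.158} [0.24 0.06 0.17]
```

```bash
python3 -m inch '[[[0.001,-0.008,0],0.09,1],[[0.001,-0.008,0],0.09,1],[[0,-0.008,0],0.09,1],[[0,-0.008,0],0.09,1],[[0,-0.008,0],0.09,1],[[0,-0.008,0],0.09,1],[[0,-0.008,0],0.09,1],[[0,-0.008,0],0.09,1],[[0,-0.008,0],0.09,1],[[0,-0.008,0],0.09,1]]'; python3 mom.py
```

```text
t: 38.2
eef_pos: [560.0, -105.4, 59.8]
tcp_rot: [-3.142, 0.0, -0.686]
ft_force: [-1.2, 0.5, -2.0]
opening: 0.206
grip_force: 30.0
t 38.3 {'yaw': -39.307, 'ahead': 61.066, 'left': -1.241, 'Flong': -0.861, 'Fleft': -0.979, 'Fz': -2.257, 'Mz': 0.08, 'Meye': 0.14} [0.1  0.15 0.16]
```

```bash
python3 -m inch '[[[0.001,-0.008,0],0.09,1],[[0.001,-0.008,0],0.09,1],[[0,-0.008,0],0.09,1],[[0,-0.008,0],0.09,1],[[0,-0.008,0],0.09,1],[[0,-0.008,0],0.09,1],[[0,-0.008,0],0.09,1],[[0,-0.008,0],0.09,1],[[0,-0.008,0],0.09,1],[[0,-0.008,0],0.09,1]]'; python3 mom.py
```

```text
t: 39.55
eef_pos: [563.3, -101.9, 59.8]
tcp_rot: [-3.142, 0.0, -0.765]
ft_force: [-1.8, 0.4, -3.1]
opening: 0.207
grip_force: 30.0
t 39.65 {'yaw': -43.808, 'ahead': 61.041, 'left': -1.255, 'Flong': -1.66, 'Fleft': -1.059, 'Fz': -3.083, 'Mz': 0.072, 'Meye': 0.139} [0.13 0.17 0.12]
```

```bash
python3 -m inch '[[[0.001,-0.008,0],0.09,1],[[0.001,-0.008,0],0.09,1],[[0,-0.008,0],0.09,1],[[0,-0.008,0],0.09,1],[[0,-0.008,0],0.09,1],[[0,-0.008,0],0.09,1],[[0,-0.008,0],0.09,1],[[0,-0.008,0],0.09,1],[[0,-0.008,0],0.09,1],[[0,-0.008,0],0.09,1]]'; python3 mom.py
```

```text
t: 40.9
eef_pos: [566.8, -98.6, 59.8]
tcp_rot: [-3.142, 0.0, -0.843]
ft_force: [-2.2, -0.4, -3.4]
opening: 0.208
grip_force: 30.0
t 41.0 {'yaw': -48.309, 'ahead': 61.043, 'left': -1.275, 'Flong': -2.163, 'Fleft': -1.676, 'Fz': -2.96, 'Mz': 0.041, 'Meye': 0.146} [0.15 0.15 0.14]
```

```bash
python3 -m inch '[[[0,-0.008,0],0.09,1],[[0,-0.008,0],0.09,1],[[0,-0.008,0],0.09,1],[[0,-0.008,0],0.09,1],[[0,-0.008,0],0.09,1],[[0,-0.008,0],0.09,1],[[0,-0.008,0],0.09,1],[[0,-0.008,0],0.09,1],[[0,-0.008,0],0.09,1],[[0,-0.008,0],0.09,1]]'; python3 mom.py
```

```text
t: 42.25
eef_pos: [570.6, -95.5, 59.8]
tcp_rot: [-3.141, 0.0, -0.922]
ft_force: [-2.8, 0.8, -3.4]
opening: 0.211
grip_force: 30.0
t 42.35 {'yaw': -52.809, 'ahead': 61.15, 'left': -1.283, 'Flong': -1.628, 'Fleft': -1.252, 'Fz': -3.187, 'Mz': 0.056, 'Meye': 0.135} [0.17 0.09 0.15]
```

```bash
python3 -m inch '[[[0.001,-0.008,0],0.09,1],[[0.001,-0.008,0],0.09,1],[[0,-0.008,0],0.09,1],[[0,-0.008,0],0.09,1],[[0,-0.008,0],0.09,1],[[0,-0.008,0],0.09,1],[[0,-0.008,0],0.09,1],[[0,-0.008,0],0.09,1],[[0,-0.008,0],0.09,1],[[0,-0.008,0],0.09,1]]'; python3 mom.py
```

```text
t: 43.6
eef_pos: [574.5, -92.9, 59.8]
tcp_rot: [3.142, 0.0, -1.0]
ft_force: [-2.8, 0.8, -3.3]
opening: 0.209
grip_force: 30.0
t 43.7 {'yaw': -57.306, 'ahead': 61.141, 'left': -1.257, 'Flong': -1.825, 'Fleft': -1.641, 'Fz': -3.693, 'Mz': 0.077, 'Meye': 0.18} [0.24 0.14 0.16]
```

```bash
python3 -m inch '[[[0.001,-0.008,0],0.09,1],[[0.001,-0.008,0],0.09,1],[[0,-0.008,0],0.09,1],[[0,-0.008,0],0.09,1],[[0,-0.008,0],0.09,1],[[0,-0.008,0],0.09,1],[[0,-0.008,0],0.09,1],[[0,0,0],0,1],[[0,0,0],0,1],[[0,0,0],0,1]]'; python3 mom.py
```

```text
t: 44.95
eef_pos: [577.4, -91.2, 59.8]
tcp_rot: [-3.142, 0.0, -1.055]
ft_force: [-3.3, -0.0, -3.5]
opening: 0.213
grip_force: 30.0
t 45.05 {'yaw': -60.422, 'ahead': 61.132, 'left': -1.248, 'Flong': -2.578, 'Fleft': -3.132, 'Fz': -3.405, 'Mz': 0.191, 'Meye': 0.386} [0.34 0.46 0.35]
```

The moment has jumped to about 0.39 N m, so the eye is home. I'll unload at once, swing back to the loop's axis (about -23°) and withdraw.

```bash
python3 -m inch '[[[0,0.03,0],-0.35,1],[[0,0.03,0],-0.35,1],[[0.001,0.07,0],-0.8,1],[[0.002,0.07,0],-0.8,1],[[0.002,0.07,0],-0.8,1],[[0.002,0.07,0],-0.8,1],[[0.002,0.07,0],-0.8,1],[[0.002,0.07,0],-0.8,1],[[0.002,0.07,0],-0.8,1],[[0.002,0.07,0],-0.8,1]]'; python3 mom.py
```

```text
t: 46.3
eef_pos: [553.7, -118.6, 60.6]
tcp_rot: [-3.141, -0.004, -0.432]
ft_force: [-0.4, -0.2, -0.2]
opening: 0.206
grip_force: 30.0
t 46.4 {'yaw': -24.72, 'ahead': 59.097, 'left': -1.708, 'Flong': 0.442, 'Fleft': -0.181, 'Fz': -0.819, 'Mz': -0.03, 'Meye': -0.02} [-0.01  0.02 -0.07]
```

```bash
python3 -m inch '[[[-0.08,0,0],0,1],[[-0.15,0,0],0,1],[[-0.15,0,0],0,1],[[-0.15,0,0],0,1],[[-0.15,0,0],0,1],[[-0.15,0,0],0,1],[[-0.15,0,0],0,1],[[-0.2,0,0],0,1],[[-0.2,0,0],0,1],[[-0.2,0,0],0,1]]'; python3 mom.py;python3 -c "
from h import *
plan((639,176,110),11,20,1)"
```

```text
t: 47.65
eef_pos: [465.6, -77.6, 59.8]
tcp_rot: [-3.142, 0.0, -0.435]
ft_force: [1.3, -0.8, -0.8]
opening: 0.206
grip_force: 30.0
t 47.75 {'yaw': -24.917, 'ahead': 156.836, 'left': -1.756, 'Flong': 0.127, 'Fleft': 0.566, 'Fz': -0.767, 'Mz': -0.018, 'Meye': -0.108} [-0.   -0.2  -0.12]
t 47.75 from [465.2 -77.4  59.9] -24.91 rpy [ 3.1416e+00  1.0000e-03 -4.3480e-01]
[[0.042,-0.253,-0.042],-0.359,1],[[0.05,-0.251,-0.042],-0.359,1],[[0.058,-0.249,-0.042],-0.359,1],[[0.066,-0.247,-0.042],-0.359,1],[[0.074,-0.245,-0.042],-0.359,1],[[0.081,-0.243,-0.042],-0.359,1],[[0.089,-0.24,-0.042],-0.359,1],[[0.096,-0.237,-0.042],-0.359,1],[[0.104,-0.234,-0.042],-0.359,1],[[0.111,-0.231,-0.042],-0.359,1],[[0.118,-0.227,-0.042],-0.359,1],[[0.125,-0.223,-0.042],-0.359,1],[[0.132,-0.219,-0.042],-0.359,1],[[0.139,-0.215,-0.042],-0.359,1],[[0.146,-0.211,-0.042],-0.359,1],[[0.152,-0.206,-0.042],-0.359,1],[[0.159,-0.201,-0.042],-0.359,1],[[0.165,-0.196,-0.042],-0.359,1],[[0.171,-0.191,-0.042],-0.359,1],[[0.177,-0.185,-0.042],-0.359,1]
```

```bash
python3 -m inch '[[[0,-0.2,-0.05],-0.36,1],[[0.02,-0.25,-0.05],-0.36,1],[[0.06,-0.25,-0.05],-0.36,1],[[0.07,-0.25,-0.05],-0.36,1],[[0.07,-0.25,-0.05],-0.36,1],[[0.08,-0.24,-0.05],-0.36,1],[[0.09,-0.24,-0.05],-0.36,1],[[0.1,-0.24,-0.05],-0.36,1],[[0.1,-0.23,-0.05],-0.36,1],[[0.11,-0.23,-0.05],-0.36,1]]' && python3 -m inch '[[[0.12,-0.23,-0.04],-0.36,1],[[0.13,-0.22,-0.04],-0.36,1],[[0.13,-0.22,-0.04],-0.36,1],[[0.14,-0.22,-0.04],-0.36,1],[[0.15,-0.21,-0.04],-0.36,1],[[0.15,-0.21,-0.04],-0.36,1],[[0.16,-0.2,-0.04],-0.36,1],[[0.17,-0.2,-0.04],-0.36,1],[[0.17,-0.19,-0.04],-0.36,1],[[0.18,-0.19,-0.04],-0.36,1]]'; python3 -c "
from h import *
plan((639,176,60),11,5,1)
s=env.state();e=s['eef_pos'];y=s['tcp_rot'][2]
for n in('top','side'):
    p=shot(n);print(n,[(round(r['score'],2),np.round(r['centre'],1)) for r in eyes.spot_point('bar_tip',p)],proj(p,[e+[125*np.cos(y),125*np.sin(y),21.7]]))
    print([(round(r['score'],2),np.round(r['centre'],1)) for r in eyes.spot_point('bar',p)],proj(p,[e+[0,0,21.7]]))
"; sed -i 's/^T=shot.*/T=shot("top")/;/^L=/,$d' rod.py; cat >> rod.py <<'E'
b=(165,192,300,321);A=alpha(T,b)
def cost(v):
    m=render(T,eye_pts(*v),b);M=np.c_[m.ravel(),np.ones(m.size)];c=np.linalg.lstsq(M,A.ravel(),rcond=None)[0]
    return ((M@c-A.ravel())**2).sum()
print([(a0,round(cost([606.5,-145,a0]),2)) for a0 in np.arange(-.9,1,.15).round(2)])
E
python3 rod.py
```

```text
t: 49.0
eef_pos: [548.7, 48.5, 90.0]
tcp_rot: [-3.142, 0.0, -0.119]
ft_force: [0.6, -1.0, -1.2]
opening: 0.207
grip_force: 30.0
t: 50.25
eef_pos: [636.4, 176.3, 114.0]
tcp_rot: [-3.141, 0.0, 0.195]
ft_force: [0.2, 0.2, -0.7]
opening: 0.209
grip_force: 30.0
t 50.25 from [636.4 176.3 114. ] 11.19 rpy [-3.1415  0.      0.1953]
[[0.008,0.003,0.18],0.008,1],[[0.008,0.003,0.18],0.008,1],[[0.008,0.002,0.18],0.008,1],[[0.008,0.002,0.18],0.008,1],[[0.008,0.002,0.18],0.008,1]
top [(0.46, array([273.8, 215.4]))] [[118.42410304 187.55373456]]
[(0.52, array([240.4, 227.2]))] [[162.91029192 193.78844079]]
side [(0.61, array([223.5, 174.3])), (0.55, array([196.6, 140. ]))] [[116.21037821 249.02205606]]
[(0.66, array([188.4, 305.5])), (0.59, array([214.3, 203.4])), (0.59, array([187. , 164.9])), (0.47, array([137.3, 226.2])), (0.41, array([134.6, 189.9]))] [[137.66384315 227.50037513]]
[(np.float64(-0.9), np.float64(12.11)), (np.float64(-0.75), np.float64(10.3)), (np.float64(-0.6), np.float64(8.55)), (np.float64(-0.45), np.float64(6.93)), (np.float64(-0.3), np.float64(5.72)), (np.float64(-0.15), np.float64(5.52)), (np.float64(0.0), np.float64(6.49)), (np.float64(0.15), np.float64(8.59)), (np.float64(0.3), np.float64(10.76)), (np.float64(0.45), np.float64(12.76)), (np.float64(0.6), np.float64(14.44)), (np.float64(0.75), np.float64(15.42)), (np.float64(0.9), np.float64(16.62))]
```

```bash
python3 -m inch '[[[0.04,0,0.25],0,1],[[0,0,0.3],0,1],[[0,0,0.3],0,1],[[0,0,0.3],0,1],[[0,0,0.25],0,1],[[0,0,0.2],0,1],[[0,0,0.15],0,1],[[0,0,0.1],0,1],[[0,0,0.06],0,1],[[0,0,0.03],0,1]]'; python3 mom.py
```

```text
t: 51.85
eef_pos: [638.3, 175.9, -2.4]
tcp_rot: [-3.142, -0.0, 0.193]
ft_force: [0.2, -0.0, -1.1]
opening: 0.206
grip_force: 30.0
t 51.95 {'yaw': 11.076, 'ahead': -92.856, 'left': -308.839, 'Flong': 0.201, 'Fleft': -0.17, 'Fz': -0.99, 'Mz': 0.006, 'Meye': -0.072} [-0.01 -0.21  0.01]
```

Lower the last 3–4 mm, release slowly, then rise.

```bash
python3 -m inch '[[[0,0,0.03],0,1],[[0,0,0.02],0,1],[[0,0,0.01],0,1],[[0,0,0],0,0.5],[[0,0,0],0,0.3],[[0,0,0],0,0.2],[[0,0,0],0,0],[[0,0,0],0,0],[[0,0,0],0,0],[[0,0,0],0,0]]' && python3 -m inch '[[[0,0,-0.1],0,0],[[0,0,-0.2],0,0],[[0,0,-0.4],0,0],[[0,0,-0.4],0,0],[[0,0,-0.4],0,0],[[0,0,-0.4],0,0],[[-0.4,0,-0.4],0,0],[[-0.8,0,-0.4],0,0],[[-0.8,0,0],0,0],[[-0.4,0,0],0,0]]'; python3 -c "
from h import *
T=shot('top');S=shot('side')
f=lambda p,r,c,w:cv2.resize(p['pixels'][r-w:r+w,c-w:c+w],(400,400),interpolation=cv2.INTER_CUBIC)
cv2.imwrite('pics/end.png',np.hstack([f(T,165,203,45),f(S,165,240,45)])[:,:,::-1])"
```

```text
t: 53.2
eef_pos: [638.2, 175.9, -6.2]
tcp_rot: [-3.142, -0.0, 0.193]
ft_force: [-0.3, 0.6, -0.7]
opening: 0.499
grip_force: 0.0
t: 54.45
eef_pos: [494.9, 147.9, 157.2]
tcp_rot: [-3.142, -0.001, 0.193]
ft_force: [0.5, 0.1, -0.2]
opening: 0.506
grip_force: 0.0
```

View pics/end.png

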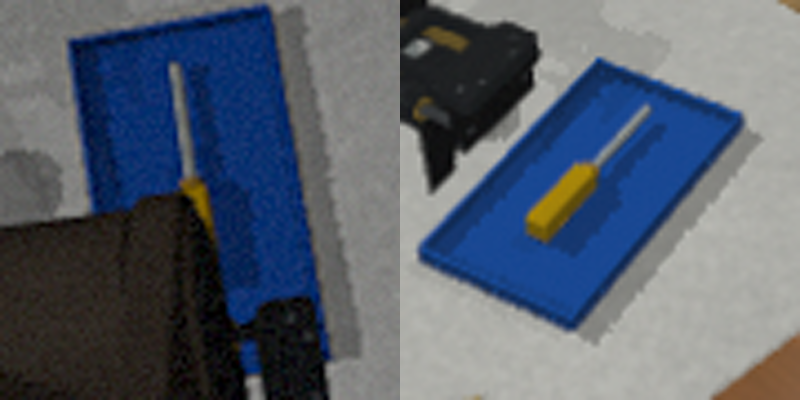

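The bar lies flat in the tray (side crop: handle 560,200, tip 648,108), well inside the walls, and the gripper is clear of it.

```bash
python3 -c "
from h import *
print(env.job_done())"
```

```text
the job is handed in; nothing more can be done
None
```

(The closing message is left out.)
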